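# Scrub a baby bottle and hold the steriliser lid open

## Robot

A 7-joint arm with a two-finger parallel gripper is mounted at the origin on the work surface. World frame = base frame: x ahead of the robot, y to its left, z up, the work surface at z = 0. Lengths are in m, angles in rad, forces in N, time in s.
With the tool pointing down it reaches from about 0.4 to 0.85 m from the base axis. Payload 10.4 kg.
Tool frame: the origin (TCP) lies at the very end of the fingers, on their centre line; the grasp point (between the pads) lies 19 mm behind it (grip_point_offset is the distance from the TCP to the grasp point, in m); z points along the fingers, y is the line along which they close (so a half turn about z gives the same grasp; the last joint's range is limited). The gripper opens to 87 mm and grips with 3 to 60 N. Pads are 19 mm wide; open, the fingers measure 117 mm over their backs; the gripper's body (75 mm by 190 mm) begins 51 mm behind the grasp point.
Start: joints at [1.253, 0.332, -0.065, 1.46, 0.022, 1.35, -0.088], TCP at [0.182, -0.598, 0.199] pointing down, gripper open.
Joint ranges: [-2.6, 2.6], [-0.5, 2.12], [-1.47, 1.34], [0.16, 2.42], [-1.27, 4.41], [0.06, 2.06], [-2.6, 2.6]. Speed limits (rad/s): [2.22, 2.22, 2.79, 2.79, 3.14, 3.14, 3.14].

## Interface

Orientations are given as a unit quaternion [x, y, z, w].
In Python, from bench import * gives the robot as it stands.
- The arm moves only by the tool play_rows, never from a script. Its argument "increments" is text: rows parted by semicolons, each of 7 numbers parted by spaces: the turn, a rotation vector about the tool's x, y, z in rad, then the shift along the tool's x, y, z in m, then the opening, from 0 (shut) to 1 (fully open). A call has 1 to 8 rows; each row is the pose to reach, as a shift and turn from the pose commanded when the call began, along the tool's axes at that moment; what a row does not reach only later rows make up. A row lasts 1/10 s, in which the tool goes at most 50 mm and 8.59 degrees, less where a joint would pass 70% of its speed; a pose out of reach is approached as far as the arm can. A call with a gripper value outside its range is refused whole. The fingers move at their own pace and stop on an object; "grip_force" is the grip in N (left out, the last holds). Time passes only in rows, so rows that repeat a pose let the fingers close. It gives the time, the measured TCP pose, the force, the opening and the grip force at its end, in the units of the state.
- read_state(): the state, without advancing time (a new reading comes with each control period).
- camera(name): name is "scene" or "top" or "wrist"; returns a dict with "color" (400x640x3 uint8, red, green, blue), "fx", "fy", "cx", "cy" (pixels), "camera_from_world" (4x4, takes a point from world to camera coordinates); the wrist camera has in their place "mount" (4x4, takes a point from camera to tool coordinates, whose origin is the TCP and whose axes are the flange's). Camera axes: x right, y down, z forward; pixel columns grow to the right and rows downward; lengths in m; the calibration is good to about 2 mm. A picture is of the moment at which its call begins: read the wrist's pose just before it. There is no depth.
- close_job(): hands the job in; it is judged then, once.
The state is a dict: "time": time; "joint_positions": joint angles; "joint_vel": joint speeds; "joint_torque": joint torques, N m; "ee_pos": TCP position; "eef_rot": TCP orientation; "ft_force": force on the tool from outside, world axes, zero at the start; "torque": the same for the moment, N m; "width": finger opening in m; "grip_force": force on a finger pad.
Only numpy, scipy, OpenCV 4.12 (cv2) and the standard library are available. Lean on these libraries where they do the work, as an engineer would, in place of code of your own. Each camera call takes 0.05 s, during which the arm holds its last target. There are 200 camera calls.

## Task

The open baby bottle is going into the steriliser: take the bottle brush out of its stand and scrub the bottle out with two full strokes, each right down to the bottom and back up to the neck, leaving the bottle standing where it is, then put the brush back upright in its stand and let go of it. Then lift the steriliser's lid and hold it steady, open at 50 degrees (within 5), so that I can load the bottle while the drips run back inside; the lid falls shut if you let go, so finish while still holding it there. Leave everything else on the worktop where it stands.

Things in the scene. Friction and masses are not known exactly. Their poses are not given: they have to be found in the camera images.
- bottle: The open baby bottle: clear glass, no cap, upright and loose on the worktop. 125 mm tall, 64 mm wide, neck 55 mm wide outside with a mouth 48 mm wide; walls 3.5 mm; the inner floor is 4 mm above the worktop. About 170 g. Origin: centre of its underside; z up along its axis.
- bottle_mouth (a point): Centre of the bottle's mouth, level with its rim, 125 mm above its underside.
- brush: The bottle brush, 225 mm long, about 70 g, standing head down in its stand, loose in it, leaning up to a few degrees. Round blue and white head 34 mm across (37 with bristle tips), 78 mm long, a thin steel stem, then a round orange handle 16 mm across from 112 to 225 mm above the tip. Origin: the end of the head (the tip); z runs from tip to handle.
- brush_tip (a point): The end of the brush head, on its axis (same point as the brush's origin).
- brush_grip (a point): Point on the axis of the orange handle, 185 mm from the tip: a good place to grip.
- brush_stand: White ceramic brush stand: a slim round cup, 75 mm tall, loose, about 400 g, on a flat foot 84 mm wide. Bore 42 mm wide, flaring to 52 mm at the rim; inner floor 6 mm above the worktop, where the brush tip rests. Origin: centre of its underside; z up.
- stand_mouth (a point): Centre of the stand's mouth, level with its rim, 75 mm above its underside.
- steriliser: The bottle steriliser, a white box fixed to the worktop, 240 mm deep (its own x), 280 mm wide (its own y); the lower part is 115 mm high, with the closed lid 160 mm. Its front, with the dark control panel, faces its own -x, roughly towards the robot. Origin: centre of its underside.
- lid (a joint): Opening angle of the steriliser's lid in rad: 0 shut, growing as the front edge rises; stops at 1.4. 50 degrees is 0.873. The lid (about 450 g, a shell 45 mm deep) is hinged along the rear edge; its weight and a light spring shut it from any angle when let go (2 to 4 N at the handle).
- lid_handle (a point): Middle of the blue handle bar on top of the lid near its front edge: a round bar 14 mm thick, 120 mm long, parallel to the hinge, on two posts, its axis 34 mm above the lid's top; lid shut, 194 mm above the worktop. In lid_hinge's frame it is at x -190, z +79 mm. The bar can turn between the fingers as the lid swings, so the gripper can stay pointing straight down.
- lid_hinge (a point): Middle of the lid's hinge line, 115 mm above the worktop, 112 mm behind the steriliser's centre (towards its +x); the hinge runs along the steriliser's y. Its frame turns with the lid: x and y are the steriliser's when the lid is shut.
- full_bottle: Bystander: a closed glass baby bottle with yellow collar and teat, 64 mm wide, 152 mm tall, loose. Origin: centre of its underside.
- formula_tin: Bystander: a round tin with a green label, 80 mm wide, 125 mm tall, loose. Origin: centre of its underside.
- mug: Bystander: a blue mug, 80 mm wide without its handle, 92 mm tall, loose. Origin: centre of its underside.
- jam_jar: Bystander: a jar with a red cap, 70 mm wide, 90 mm tall, loose. Origin: centre of its underside.
- teat_bowl: Bystander: a white bowl with orange teats, 110 mm wide, 45 mm tall, loose. Origin: centre of its underside.
- pepper_mill: Bystander: a dark wooden pepper mill, 54 mm wide, 140 mm tall, loose. Origin: centre of its underside.
There are look-alikes about, which are no part of the job. What is shaped like the bottle but orange is not meant.

How it is judged:
By the outcome, as a careful person would: the job done as asked, in the order asked, and still so for the second after the job is handed in, while the arm keeps its last pose, push and grip.
It also fails if it takes over 59 s, if anything falls off the work surface, if the arm or the gripper's body presses on something with over 40 N, if the wrist force passes 120 N, or if a joint passes its speed limit or range.

## Working session

There is one attempt and no reset: what is moved stays moved. The work goes in short steps, Python scripts to look and compute and a tool call to move; the robot and the scene stay as the last step left them, time stands still between calls to the robot, and variables do not carry over. Pictures are saved under pics/ and viewed, at most 10 in all, crops included, and the job is handed in when it is done.

Besides the shell and the picture viewer there is one more tool, called after ">>>" as name(argument=value, ...) on one line, values as JSON. play_rows: Moves the arm, as the interface text tells. Its arguments: {"type":"object","properties":{"increments":{"type":"string"},"grip_force":{"type":"number"}},"required":["increments"]}

```bash
mkdir -p pics; python3 - <<'E'
from bench import *
import cv2,pickle
s=read_state();print(s)
d={}
for n in("scene","top"):
    c=camera(n);d[n]=c
    cv2.imwrite(f"pics/{n}0.png",c["color"][:,:,::-1])
    print(n,c["fx"],c["fy"],c["cx"],c["cy"],c["camera_from_world"].round(3).tolist() if hasattr(c["camera_from_world"],"round") else c["camera_from_world"])
pickle.dump(d,open("d0.pkl","wb"))
E
```

```text
{'time': 0.0, 'joint_positions': array([ 1.25342038,  0.33288009, -0.06471557,  1.46090813,  0.02158811,
        1.34991675, -0.0884813 ]), 'joint_vel': array([ 2.19791537e-04, -5.86701129e-04,  8.74160966e-05, -5.63455005e-04,
       -3.62030225e-04,  1.46768222e-04, -9.04407428e-04]), 'joint_torque': array([ 2.71438248e-04, -6.23260117e+01,  2.47428456e-02, -3.89892161e+01,
       -6.14063255e-02,  3.99382459e-02,  1.76983694e-04]), 'ee_pos': array([ 0.18146481, -0.59764498,  0.19856472]), 'eef_rot': array([ 9.89154040e-01,  1.46880162e-01, -1.28013014e-04, -6.96989878e-04]), 'ft_force': array([-0.2399569 , -0.07066574,  0.24000619]), 'torque': array([-0.04183445,  0.0043169 , -0.05159397]), 'grip_force': 0.0, 'width': 0.08703306150381358}
scene 404.49148506500217 404.49148506500217 323.50242170928806 200.54956014977063 [[-0.508, 0.861, -0.009, 0.367], [0.759, 0.442, -0.479, -0.339], [-0.408, -0.25, -0.878, 1.404], [0.0, 0.0, 0.0, 1.0]]
top 362.6333976713024 362.6333976713024 318.1292681025679 201.27442563072938 [[0.02, -1.0, 0.024, -0.114], [-0.985, -0.024, -0.168, 0.58], [0.169, -0.02, -0.985, 1.178], [0.0, 0.0, 0.0, 1.0]]
```

View pics/scene0.png

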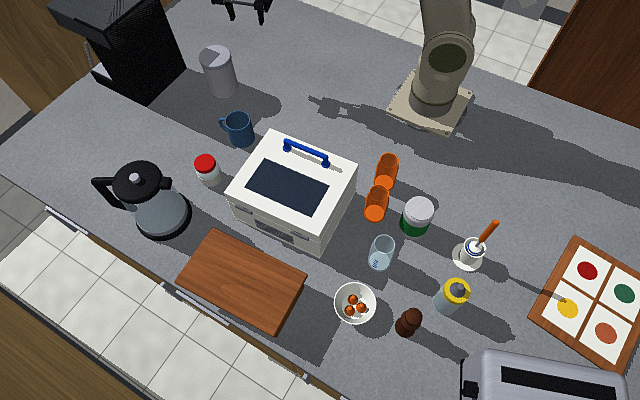

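View pics/top0.png

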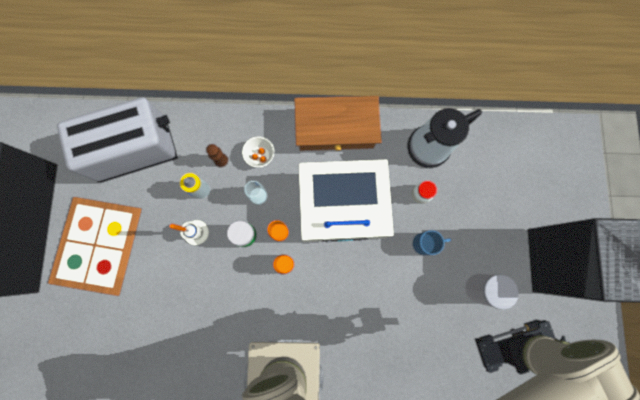

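The scene view shows the clear bottle at about (381,252), the stand at (469,252) with the brush handle up to (493,224), and the steriliser handle at (306,152). In the top view they are at (256,192), (195,232) and (347,224). I'll zoom in next.

```bash
python3 - <<'E'
import cv2,pickle,numpy as np
d=pickle.load(open("d0.pkl","rb"))
f=lambda n,x,y,w,h:cv2.resize(d[n]["color"][y:y+h,x:x+w,::-1],None,fx=5,fy=5,interpolation=cv2.INTER_CUBIC)
a=f("scene",360,205,150,75)[:, :750]
b=f("top",150,170,150,45+40-35)
c=np.vstack([a,b[:225]])
print(c.shape);cv2.imwrite("pics/crop1.png",c)
E
```

```text
(600, 750, 3)
```

View pics/crop1.png

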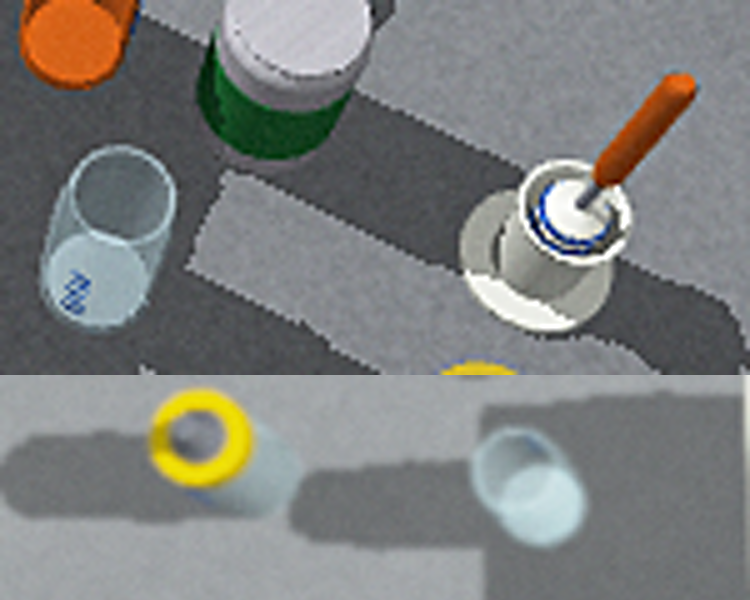

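The crop shows the bottle rim centred at scene (384.8,244.0) and top (253.0,188.6). The stand rim is at scene (475.4,247.4). The orange brush handle runs from about (481.6,240) to (496.5,222) in the scene view. Next I'll triangulate, using masks for the orange and blue handles.

```bash
cat >h.py <<'E'
import numpy as np,cv2,pickle
def ray(c,p):
    T=np.array(c["camera_from_world"]);R=T[:3,:3];o=-R.T@T[:3,3]
    v=R.T@np.array([(p[0]-c["cx"])/c["fx"],(p[1]-c["cy"])/c["fy"],1.]);return o,v/np.linalg.norm(v)
def plane(c,p,z):
    o,v=ray(c,p);return o+v*(z-o[2])/v[2]
def tri(c1,p1,c2,p2):
    A=np.zeros((3,3));b=np.zeros(3);rs=[ray(c1,p1),ray(c2,p2)]
    for o,v in rs:
        P=np.eye(3)-np.outer(v,v);A+=P;b+=P@o
    x=np.linalg.solve(A,b);return x,[np.linalg.norm((np.eye(3)-np.outer(v,v))@(x-o)) for o,v in rs]
def proj(c,X):
    T=np.array(c["camera_from_world"]);q=T[:3,:3]@X+T[:3,3];return np.array([c["fx"]*q[0]/q[2]+c["cx"],c["fy"]*q[1]/q[2]+c["cy"]])
def comps(c,box,fn):
    x,y,w,h=box;im=c["color"][y:y+h,x:x+w].astype(int)
    m=fn(im[...,0],im[...,1],im[...,2]).astype(np.uint8)
    n,l,s,ce=cv2.connectedComponentsWithStats(m)
    k=1+np.argmax(s[1:,4]);ys,xs=np.where(l==k);return np.c_[xs+x,ys+y].astype(float)
def ends(P):
    m=P.mean(0);u=np.linalg.svd(P-m,full_matrices=False)[2][0];t=(P-m)@u
    return m+u*(t.min()-.5),m+u*(t.max()+.5)
E
python3 - <<'E'
from h import *
np.set_printoptions(precision=4,suppress=True)
d=pickle.load(open("d0.pkl","rb"));S,T=d["scene"],d["top"]
print("mouth tri",tri(S,(384.8,244),T,(253,188.6)),plane(S,(384.8,244),.125),plane(T,(253,188.6),.125))
m=plane(S,(475.4,247.4),.075);print("stand",m,"top px",proj(T,m))
org=lambda r,g,b:(r>130)&(r-b>80)&(r-g>50)
blu=lambda r,g,b:(b>100)&(b-r>60)
es=ends(comps(S,(470,210,40,45),org));et=ends(comps(T,(160,215,45,30),org));print(es,et)
ls=ends(comps(S,(275,130,65,40),blu));lt=ends(comps(T,(310,210,70,25),blu));print(ls,lt)
for l in(ls,lt):print([plane(S if l is ls else T,p,.194) for p in l])
for i in(0,1):
  for j in (0,1):print(i,j,tri(S,es[i],T,et[j]))
cv2.imwrite("pics/crop2.png",np.vstack([cv2.resize(T["color"][215:255,150:230,::-1],None,fx=7,fy=7,interpolation=2),cv2.resize(S["color"][130:170,270:350,::-1],None,fx=7,fy=7,interpolation=2)]))
E
```

```text
mouth tri (array([0.6052, 0.1099, 0.1233]), [np.float64(0.0012541995721769782), np.float64(0.0012541995721769895)]) [0.6055 0.1112 0.125 ] [0.6053 0.1085 0.125 ]
stand [0.4722 0.3175 0.075 ] top px [188.7078 230.336 ]
(array([497.3964, 218.7331]), array([477.6645, 239.417 ])) (array([168.7307, 225.0137]), array([185.703 , 229.2479]))
(array([282.185 , 140.8428]), array([327.1583, 156.1485])) (array([369.5767, 221.695 ]), array([323.4441, 223.7682]))
[array([ 0.506 , -0.2552,  0.194 ]), array([ 0.4883, -0.1252,  0.194 ])]
[array([ 0.4997, -0.2521,  0.194 ]), array([ 0.4904, -0.1153,  0.194 ])]
0 0 (array([0.4724, 0.3152, 0.2448]), [np.float64(0.0021438835080106757), np.float64(0.0021438835080107134)])
0 1 (array([0.46  , 0.3   , 0.2121]), [np.float64(0.018748171513691025), np.float64(0.018748171513691007)])
1 0 (array([0.4868, 0.3246, 0.1653]), [np.float64(0.023461922544352733), np.float64(0.0234619225443528)])
1 1 (array([0.4722, 0.3105, 0.1197]), [np.float64(0.0017448283408967647), np.float64(0.001744828340896669)])
```

View pics/crop2.png

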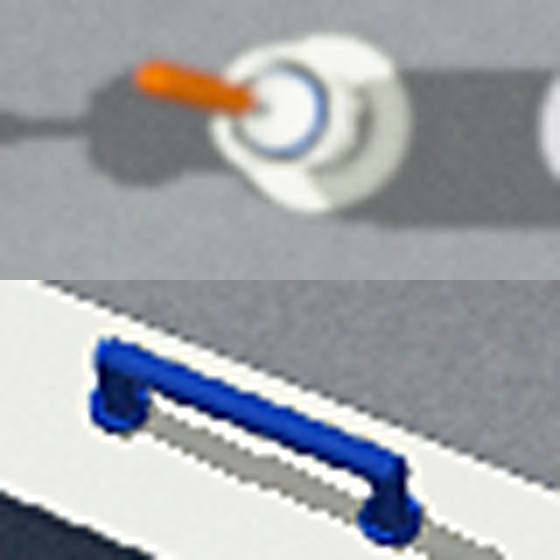

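```bash
cat >>h.py <<'E'
from scipy.spatial.transform import Rotation as Ro
def go(s,*ts):
    "tool-frame shift and turn from the present pose to (x,y,z,yaw_deg[,pitch about tool y])"
    R=Ro.from_quat(s["eef_rot"])
    print("at",s["time"],s["ee_pos"].round(4),"yaw",np.degrees(np.arctan2(*R.as_matrix()[[1,0],0])).round(2),"F",s["ft_force"].round(1),"w",round(s["width"],4),"q",s["joint_positions"].round(2))
    for t in ts:
        G=Ro.from_euler("z",t[3],degrees=True)*Ro.from_euler("x",180,degrees=True)
        print(t,"turn",(R.inv()*G).as_rotvec().round(4),"shift",R.inv().apply(np.array(t[:3])-s["ee_pos"]).round(4))
E
python3 - <<'E'
from h import *;from bench import *
s=read_state();go(s,(.5,-.2,.36,17),(.5,-.2,.36,85))
E
```

```text
at 0.1 [ 0.1815 -0.5977  0.1986] yaw 16.89 F [-0.2  0.2  0. ] w 0.0872 q [ 1.25  0.33 -0.06  1.46  0.02  1.35 -0.09]
(0.5, -0.2, 0.36, 17) turn [-0.0013  0.0001 -0.0019] shift [ 0.4203 -0.2882 -0.161 ]
(0.5, -0.2, 0.36, 85) turn [-1.2000e-03 -7.0000e-04 -1.1887e+00] shift [ 0.4203 -0.2882 -0.161 ]
```

>>> play_rows(increments="0 0 -0.1 0 0 -0.05 1; 0 0 -0.2 0.01 0 -0.1 1; 0 0 -0.3 0.05 -0.02 -0.13 1; 0 0 -0.45 0.09 -0.05 -0.15 1; 0 0 -0.6 0.13 -0.08 -0.16 1; 0 0 -0.75 0.17 -0.11 -0.16 1; 0 0 -0.9 0.21 -0.14 -0.16 1; 0 0 -1.0 0.25 -0.17 -0.16 1")

```text
time: 0.9
ee_pos: [0.3669, -0.3681, 0.3593]
eef_rot: [0.796, 0.605, -0.0, 0.0]
ft_force: [0.7, -0.7, 0.5]
width: 0.087
grip_force: 0.0
```

```bash
python3 - <<'E'
from h import *;from bench import *
s=read_state();go(s,(.5,-.1,.36,130),(.5,.2,.36,180))
E
```

```text
at 0.9 [ 0.3669 -0.3681  0.3593] yaw 74.52 F [ 0.7 -0.7  0.5] w 0.087 q [ 1.02  0.08 -0.35  1.43  0.03  1.63  0.41]
(0.5, -0.1, 0.36, 130) turn [-2.000e-04  3.000e-04 -9.684e-01] shift [ 0.2939  0.0567 -0.0008]
(0.5, 0.2, 0.36, 180) turn [-4.000e-04  2.000e-04 -1.841e+00] shift [ 0.583  -0.0234 -0.0009]
```

>>> play_rows(increments="0 0 -0.12 0.04 0.01 0 1; 0 0 -0.24 0.08 0.02 0 1; 0 0 -0.36 0.12 0.03 0 1; 0 0 -0.48 0.16 0.04 0 1; 0 0 -0.6 0.2 0.05 0 1; 0 0 -0.72 0.24 0.055 0 1; 0 0 -0.84 0.28 0.056 0 1; 0 0 -0.97 0.32 0.05 0 1")

```text
time: 1.7
ee_pos: [0.5019, -0.0742, 0.3588]
eef_rot: [0.422, 0.906, 0.0, -0.0]
ft_force: [1.2, 0.1, -0.3]
width: 0.0869
grip_force: 0.0
```

```bash
python3 - <<'E'
from h import *;from bench import *
s=read_state();go(s,(.48,.2,.36,180))
E
```

```text
at 1.7 [ 0.5019 -0.0742  0.3588] yaw 130.04 F [ 1.2  0.1 -0.3] w 0.0869 q [ 0.69  0.08 -0.67  1.45  0.05  1.63  0.72]
(0.48, 0.2, 0.36, 180) turn [ 1.000e-04 -8.000e-04 -8.719e-01] shift [ 0.224   0.1597 -0.0011]
```

>>> play_rows(increments="0 0 -0.11 0.03 0.02 0 1; 0 0 -0.22 0.06 0.04 0 1; 0 0 -0.33 0.09 0.06 0 1; 0 0 -0.44 0.12 0.08 0 1; 0 0 -0.55 0.15 0.105 0 1; 0 0 -0.66 0.18 0.13 0 1; 0 0 -0.77 0.204 0.146 0 1; 0 0 -0.872 0.224 0.16 0 1")

```text
time: 2.5
ee_pos: [0.4805, 0.2008, 0.3591]
eef_rot: [-0.001, 1.0, -0.0, -0.0]
ft_force: [0.2, 0.2, 0.6]
width: 0.087
grip_force: 0.0
```

```bash
python3 - <<'E'
from h import *;from bench import *
s=read_state();go(s,(.472,.313,.36,180))
c=camera("wrist");print({k:v for k,v in c.items() if k!="color"})
cv2.imwrite("pics/w1.png",c["color"][:,:,::-1]);pickle.dump((s,c),open("w1.pkl","wb"))
E
```

```text
at 2.5 [0.4805 0.2008 0.3591] yaw -179.93 F [0.2 0.2 0.6] w 0.087 q [ 0.37  0.16 -0.96  1.41  0.13  1.64  1.  ]
(0.472, 0.313, 0.36, 180) turn [-0.     -0.0003  0.0013] shift [ 0.0083  0.1122 -0.0009]
{'fx': 298.4534671553357, 'fy': 298.4534671553357, 'cx': 315.27480320380556, 'cy': 198.28139963794794, 'mount': array([[ 2.99116553e-04, -9.52479634e-01, -3.04602131e-01,
         8.48077829e-02],
       [ 9.99999934e-01,  3.47434578e-04, -1.04424176e-04,
         3.52044007e-04],
       [ 2.05291214e-04, -3.04602079e-01,  9.52479675e-01,
        -1.86593606e-01],
       [ 0.00000000e+00,  0.00000000e+00,  0.00000000e+00,
         1.00000000e+00]])}
```

View pics/w1.png

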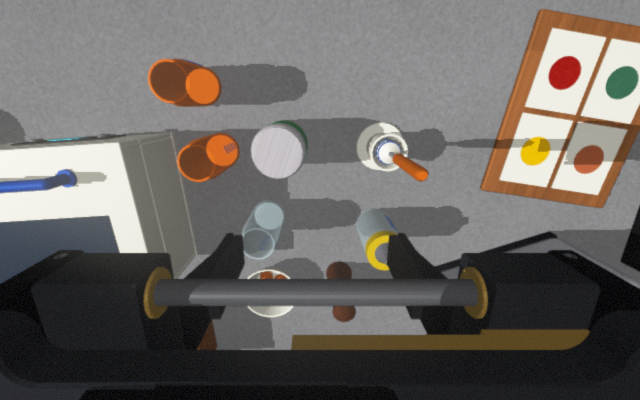

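The wrist view shows the stand rim near (386,149), the brush handle ending near (425,174), and the bottle rim near (259,242).

```bash
cat >>h.py <<'E'
def wcam(s,c):
    W=np.eye(4);W[:3,:3]=Ro.from_quat(s["eef_rot"]).as_matrix();W[:3,3]=s["ee_pos"]
    return dict(c,camera_from_world=np.linalg.inv(W@np.array(c["mount"])))
E
python3 - <<'E'
from h import *
np.set_printoptions(precision=4,suppress=True)
s,c=pickle.load(open("w1.pkl","rb"));W=wcam(s,c)
d=pickle.load(open("d0.pkl","rb"));S,T=d["scene"],d["top"]
org=lambda r,g,b:(r>130)&(r-b>80)&(r-g>50)
ew=ends(comps(W,(380,145,60,45),org));print(ew)
es=ends(comps(S,(470,210,40,45),org));et=ends(comps(T,(160,215,45,30),org))
for j in (0,1):
  k=min((tri(S,es[j],W,e) for e in ew),key=lambda r:r[1][0]);print(k)
  k=min((tri(T,et[j],W,e) for e in ew),key=lambda r:r[1][0]);print(k)
print("mouth wrist",plane(W,(259,242),.125))
cr=lambda x,y,w,h,f:cv2.resize(W["color"][y:y+h,x:x+w,::-1],None,fx=f,fy=f,interpolation=2)
cv2.imwrite("pics/crop3.png",np.hstack([cr(350,115,90,75,5),cr(235,195,70,75,5)]))
E
```

```text
(array([392.6654, 156.1065]), array([426.3093, 178.4382]))
(array([0.471 , 0.3153, 0.2423]), [np.float64(0.0017657425481093516), np.float64(0.001765742548109275)])
(array([0.4728, 0.3209, 0.2341]), [np.float64(0.0006174961413543156), np.float64(0.0006174961413543359)])
(array([0.4693, 0.3114, 0.1144]), [np.float64(0.001951339812156381), np.float64(0.0019513398121564262)])
(array([0.4727, 0.3186, 0.0982]), [np.float64(0.001215073141557878), np.float64(0.0012150731415578931)])
mouth wrist [0.6015 0.1139 0.125 ]
```

View pics/crop3.png

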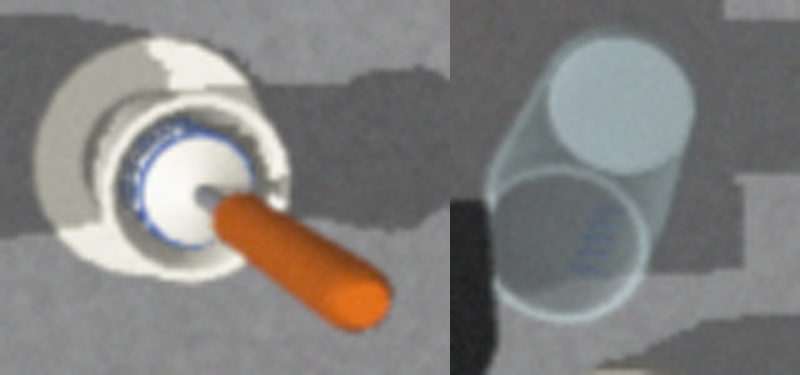

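```bash
python3 - <<'E'
from h import *
np.set_printoptions(precision=4,suppress=True)
s,c=pickle.load(open("w1.pkl","rb"));W=wcam(s,c)
d=pickle.load(open("d0.pkl","rb"));S,T=d["scene"],d["top"]
print("mouth",plane(W,(258.8,244),.125),tri(W,(258.8,244),S,(384.8,244)))
print("stand",plane(W,(388.8,152.4),.075),tri(W,(388.8,152.4),S,(475.4,247.4)))
print("stand T",plane(T,(190.7,230.7),.075))
print("top",plane(W,(422,176),.231),plane(S,(496.4,222),.228),"bot",plane(W,(395.6,156.6),.118))
E
```

```text
mouth [0.605  0.1134 0.125 ] (array([0.6053, 0.1122, 0.1242]), [np.float64(0.0010239260355826587), np.float64(0.0010239260355826515)])
stand [0.4699 0.3171 0.075 ] (array([0.4704, 0.3179, 0.0718]), [np.float64(7.509518102933778e-06), np.float64(7.5095181029793874e-06)])
stand T [0.4711 0.311  0.075 ]
top [0.4708 0.3165 0.231 ] [0.4716 0.3166 0.228 ] bot [0.4692 0.3167 0.118 ]
```

>>> play_rows(increments="0 0 0 0.003 0.045 0 1; 0 0 0 0.006 0.085 0 1; 0 0 0 0.0095 0.1157 0.01 1; 0 0 0 0.0095 0.1157 0.05 1; 0 0 0 0.0095 0.1157 0.095 1; 0 0 0 0.0095 0.1157 0.135 1; 0 0 0 0.0095 0.1157 0.17 1; 0 0 0 0.0095 0.1157 0.187 1")

```text
time: 3.35
ee_pos: [0.4711, 0.3131, 0.1688]
eef_rot: [0.003, 1.0, -0.001, -0.002]
ft_force: [0.5, -0.6, 1.3]
width: 0.0872
grip_force: 0.0
```

```bash
python3 - <<'E'
from h import *;from bench import *
s=read_state();go(s,(.471,.3165,.172,180))
c=camera("wrist");pickle.dump((s,c),open("w2.pkl","wb"))
cv2.imwrite("pics/w2.png",c["color"][:,:,::-1])
E
```

```text
at 3.35 [0.4711 0.3131 0.1688] yaw 179.69 F [ 0.5 -0.6  1.3] w 0.0872 q [ 0.12  0.38 -0.98  1.62  0.32  1.32  0.66]
(0.471, 0.3165, 0.172, 180) turn [-0.0025 -0.0035 -0.0054] shift [ 0.0002  0.0034 -0.0032]
```

View pics/w2.png

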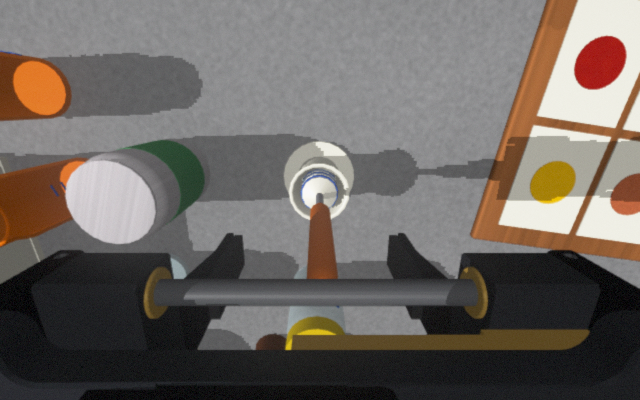

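The handle is centred between the fingers: it runs from (318,200) to (322,275), and the stand is at (319,190). I'll close on it.

>>> play_rows(increments="0 0 0 0 0 0 1; 0 0 0 0 0 0 0; 0 0 0 0 0 0 0; 0 0 0 0 0 0 0; 0 0 0 0 0 0 0; 0 0 0 0 0 0 0; 0 0 0 0 0 0 0; 0 0 0 0 0 0 0", grip_force=25)

```text
time: 4.2
ee_pos: [0.4722, 0.3146, 0.1723]
eef_rot: [0.002, 1.0, -0.0, 0.0]
ft_force: [-0.3, -0.3, -0.9]
width: 0.039
grip_force: 0.0
```

```bash
python3 - <<'E'
from h import *;from bench import *
s=read_state();go(s,(.471,.3165,.172,180),(.471,.3165,.34,180))
E
```

```text
at 4.2 [0.4722 0.3146 0.1723] yaw 179.72 F [-0.3 -0.3 -0.9] w 0.039 q [ 0.12  0.38 -0.98  1.62  0.32  1.32  0.66]
(0.471, 0.3165, 0.172, 180) turn [-0.0001  0.     -0.0049] shift [0.0013 0.0019 0.0003]
(0.471, 0.3165, 0.34, 180) turn [-0.0001  0.     -0.0049] shift [ 0.0012  0.0019 -0.1677]
```

>>> play_rows(increments="0 0 0 0 0 0 0; 0 0 0 0 0 0 0; 0 0 0 0 0 0 0; 0 0 0 0 0 0 0; 0 0 0 0 0 0 0; 0 0 0 0 0 0 0; 0 0 0 0 0 -0.02 0; 0 0 0 0 0 -0.05 0")

```text
time: 5.0
ee_pos: [0.4715, 0.3138, 0.2214]
eef_rot: [0.002, 1.0, -0.001, -0.001]
ft_force: [0.6, -0.9, -1.2]
width: 0.0153
grip_force: 25.0
```

```bash
python3 - <<'E'
from h import *;from bench import *
s=read_state();print(s["grip_force"]);go(s,(.471,.3165,.345,180))
E
```

```text
25.000018924183678
at 5.0 [0.4715 0.3138 0.2214] yaw 179.73 F [ 0.6 -0.9 -1.2] w 0.0153 q [ 0.14  0.34 -0.99  1.54  0.29  1.41  0.69]
(0.471, 0.3165, 0.345, 180) turn [-0.0016 -0.0027 -0.0047] shift [ 0.0009  0.0025 -0.1236]
```

>>> play_rows(increments="0 0 0 0 0 -0.04 0; 0 0 0 0 0 -0.08 0; 0 0 0 0 0 -0.12 0; 0 0 0 0 0 -0.125 0; 0 0 0 0 0 -0.125 0; 0 0 0 -0.03 -0.03 -0.125 0; 0 0 0 -0.06 -0.065 -0.125 0; 0 0 0 -0.08 -0.1 -0.125 0")

```text
time: 5.8
ee_pos: [0.5528, 0.2121, 0.3449]
eef_rot: [0.002, 1.0, -0.001, -0.001]
ft_force: [0.2, -0.6, -0.9]
width: 0.0156
grip_force: 25.0
```

>>> play_rows(increments="0 0 0 -0.025 -0.035 0 0; 0 0 0 -0.045 -0.065 0 0; 0 0 0 -0.055 -0.095 0 0; 0 0 0 -0.055 -0.105 0 0; 0 0 0 -0.055 -0.105 0 0; 0 0 0 -0.055 -0.105 0 0")

```text
time: 6.4
ee_pos: [0.6055, 0.1102, 0.3466]
eef_rot: [0.002, 1.0, 0.0, -0.001]
ft_force: [-0.1, 0.9, -0.6]
width: 0.0155
grip_force: 25.0
```

```bash
python3 - <<'E'
from h import *;from bench import *
s=read_state();go(s,(.605,.112,.345,180))
d={n:camera(n) for n in("scene","top","wrist")};pickle.dump((s,d),open("d1.pkl","wb"))
S=d["scene"];T=d["top"];tip=s["ee_pos"]+[0,0,-.166]
print(proj(S,tip),proj(T,tip))
def cr(c,p,f=6,w=60,h=48):
    x,y=int(p[0]-w/2),int(p[1]-h/2);print(x,y);return cv2.resize(c["color"][y:y+h,x:x+w,::-1],None,fx=f,fy=f,interpolation=2)
cv2.imwrite("pics/t1.png",np.vstack([np.hstack([cr(S,proj(S,tip)),cr(T,proj(T,tip))]),cv2.resize(d["wrist"]["color"][:300,100:,::-1],(720,400))[:300]]))
E
```

```text
at 6.4 [0.6055 0.1102 0.3466] yaw 179.81 F [-0.1  0.9 -0.6] w 0.0155 q [ 0.37  0.41 -0.91  1.18  0.32  1.69  1.11]
(0.605, 0.112, 0.345, 180) turn [ 0.0001 -0.0011 -0.0034] shift [0.0005 0.0018 0.0016]
[387.25614994 234.90095722] [249.64482124 184.79427464]
357 210
219 160
```

View pics/t1.png

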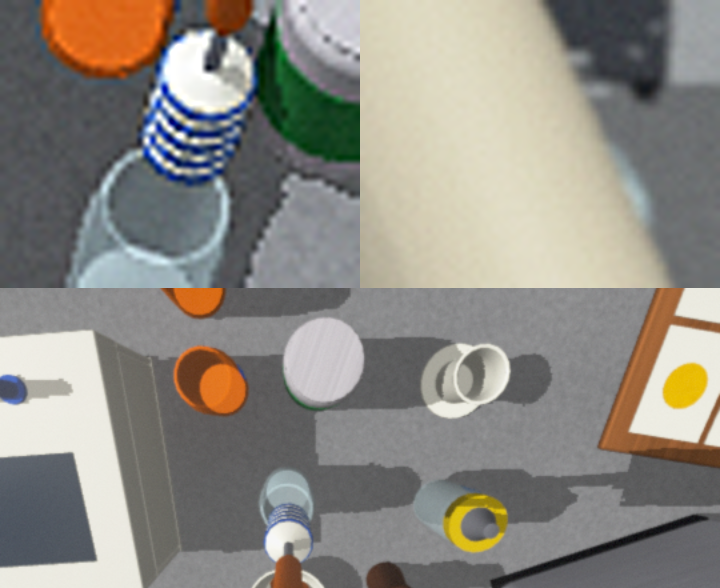

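The scene crop has the tip end at about (388,235), against a predicted (387.3,234.9), and the mouth at (384.5,244.7). The brush is straight and centred over the mouth, so I'll insert it.

>>> play_rows(increments="0 0 0 0 0.001 0.03 0; 0 0 0 0 0.001 0.06 0; 0 0 0 0 0.001 0.09 0; 0 0 0 0 0.001 0.12 0; 0 0 0 0 0.001 0.14 0; 0 0 0 0 0.001 0.155 0; 0 0 0 0 0.001 0.165 0; 0 0 0 0 0.001 0.17 0")

```text
time: 7.35
ee_pos: [0.6062, 0.1104, 0.1769]
eef_rot: [0.002, 1.0, -0.0, -0.0]
ft_force: [0.8, 0.8, -0.4]
width: 0.0154
grip_force: 25.0
```

```bash
python3 - <<'E'
from h import *;from bench import *
s=read_state();go(s,(.605,.112,.170,180))
S=camera("scene");w=camera("wrist")
cv2.imwrite("pics/t2.png",np.hstack([cv2.resize(S["color"][205:275,345:425,::-1],None,fx=5,fy=5,interpolation=2),cv2.resize(w["color"][:350,150:550,::-1],(400,350))]))
E
```

```text
at 7.35 [0.6062 0.1104 0.1769] yaw 179.76 F [ 0.8  0.8 -0.4] w 0.0154 q [ 0.41  0.46 -0.89  1.48  0.36  1.37  1.07]
(0.605, 0.112, 0.17, 180) turn [-0.0001 -0.0001 -0.0042] shift [0.0012 0.0016 0.0069]
```

View pics/t2.png

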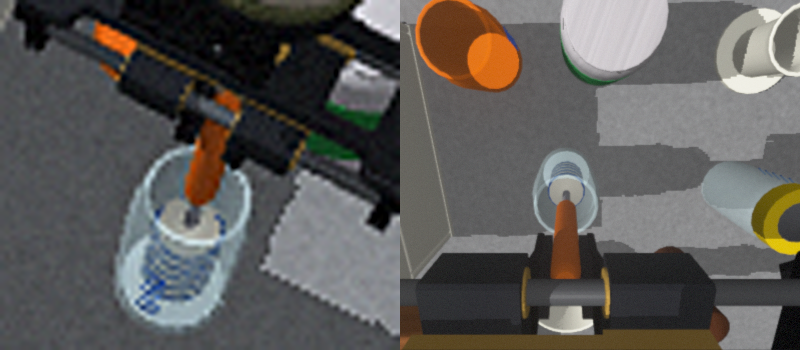

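The head is inside the bottle, centred, with the bottle still standing in place. Now down to the floor.

>>> play_rows(increments="0 0 0 0 0 0.004 0; 0 0 0 0 0 0.006 0; 0 0 0 0 0 0.007 0; 0 0 0 0 0 0.008 0; 0 0 0 0 0 0.008 0")

```text
time: 7.95
ee_pos: [0.6068, 0.1102, 0.1702]
eef_rot: [0.002, 1.0, 0.0, 0.001]
ft_force: [-1.2, 0.6, 4.9]
width: 0.0154
grip_force: 25.0
```

>>> play_rows(increments="0 0 0 0 0 -0.025 0; 0 0 0 0 0 -0.055 0; 0 0 0 0 0 -0.085 0; 0 0 0 0 0 -0.103 0; 0 0 0 0 0 -0.108 0; 0 0 0 0 0 -0.108 0; 0 0 0 0 0 -0.095 0; 0 0 0 0 0 -0.07 0")

```text
time: 8.75
ee_pos: [0.6064, 0.1101, 0.2381]
eef_rot: [0.002, 1.0, 0.0, 0.0]
ft_force: [0.5, 0.8, -0.7]
width: 0.0154
grip_force: 25.0
```

>>> play_rows(increments="0 0 0 0 0 0.025 0; 0 0 0 0 0 0.045 0; 0 0 0 0 0 0.06 0; 0 0 0 0 0 0.066 0; 0 0 0 0 0 0.069 0; 0 0 0 0 0 0.0705 0; 0 0 0 0 0 0.0705 0")

```text
time: 9.45
ee_pos: [0.607, 0.1103, 0.1703]
eef_rot: [0.002, 1.0, 0.0, 0.001]
ft_force: [-1.1, -0.6, 5.1]
width: 0.0156
grip_force: 25.0
```

>>> play_rows(increments="0 0 0 0 0 -0.025 0; 0 0 0 0 0 -0.055 0; 0 0 0 0 0 -0.085 0; 0 0 0 0 0 -0.105 0; 0 0 0 0 0 -0.108 0; 0 0 0 0 0 -0.13 0; 0 0 0 0 0 -0.155 0; 0 0 0 0 0 -0.176 0")

```text
time: 10.25
ee_pos: [0.6062, 0.1099, 0.3452]
eef_rot: [0.002, 1.0, -0.0, -0.0]
ft_force: [0.7, -0.3, -0.2]
width: 0.015
grip_force: 25.0
```

```bash
python3 - <<'E'
from h import *;from bench import *
s=read_state();go(s,(.471,.317,.346,180))
E
```

```text
at 10.25 [0.6062 0.1099 0.3452] yaw 179.72 F [ 0.7 -0.3 -0.2] w 0.015 q [ 0.37  0.41 -0.91  1.18  0.32  1.69  1.11]
(0.471, 0.317, 0.346, 180) turn [-0.0002 -0.0001 -0.0048] shift [ 0.1362  0.2064 -0.0008]
```

>>> play_rows(increments="0 0 0 0.02 0.03 0 0; 0 0 0 0.045 0.07 0 0; 0 0 0 0.07 0.108 0 0; 0 0 0 0.095 0.146 0 0; 0 0 0 0.118 0.182 0 0; 0 0 0 0.13 0.2 0 0; 0 0 0 0.1347 0.205 0 0; 0 0 0 0.1347 0.205 0 0")

```text
time: 11.05
ee_pos: [0.4721, 0.316, 0.3444]
eef_rot: [0.002, 1.0, -0.0, -0.0]
ft_force: [-0.3, -0.4, -0.6]
width: 0.0151
grip_force: 25.0
```

>>> play_rows(increments="0 0 0 0 0 0.03 0; 0 0 0 0 0 0.06 0; 0 0 0 0 0 0.08 0; 0 0 0 0 0 0.08 0; 0 0 0 0 0 0.08 0")

```text
time: 11.55
ee_pos: [0.4736, 0.3144, 0.2652]
eef_rot: [0.003, 1.0, -0.0, 0.0]
ft_force: [-0.6, 0.3, 0.5]
width: 0.0154
grip_force: 25.0
```

```bash
python3 - <<'E'
from h import *;from bench import *
s=read_state();go(s,(.471,.315,.173,180))
S=camera("scene");w=camera("wrist")
cv2.imwrite("pics/t3.png",np.hstack([cv2.resize(S["color"][205:275,435:515,::-1],None,fx=5,fy=5,interpolation=2),cv2.resize(w["color"][100:300,210:430,::-1],(385,350))]))
E
```

```text
at 11.55 [0.4736 0.3144 0.2652] yaw 179.61 F [-0.6  0.3  0.5] w 0.0154 q [ 0.14  0.32 -1.    1.47  0.27  1.5   0.7 ]
(0.471, 0.315, 0.173, 180) turn [-0.0002  0.     -0.0069] shift [0.0026 0.0006 0.0922]
```

View pics/t3.png

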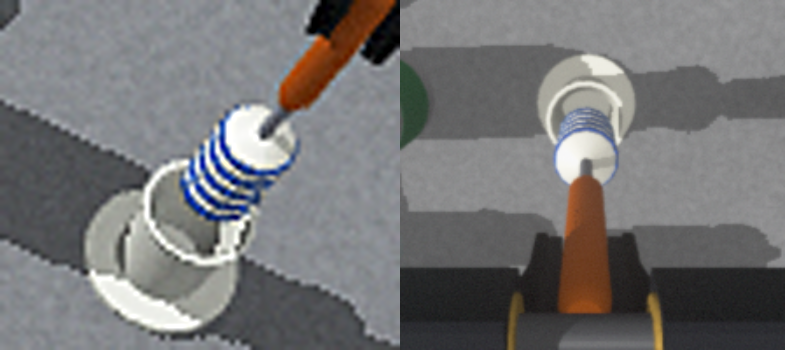

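```bash
python3 - <<'E'
from h import *
S=pickle.load(open("d0.pkl","rb"))["scene"]
print(plane(S,(478.6,244.4),.099),plane(S,(475,247),.075))
E
```

```text
[0.47320526 0.31844943 0.099     ] [0.47161405 0.31616045 0.075     ]
```

The scene crop has the tip at (478.6,244.4) and the rim centre at (475,247). The tip is within 3 mm of the stand's axis, so I'll lower it.

>>> play_rows(increments="0 0 0 0.0015 -0.001 0.015 0; 0 0 0 0.0015 -0.001 0.03 0; 0 0 0 0.0015 -0.001 0.045 0; 0 0 0 0.0015 -0.001 0.06 0; 0 0 0 0.0015 -0.001 0.075 0; 0 0 0 0.0015 -0.001 0.087 0; 0 0 0 0.0015 -0.001 0.0905 0; 0 0 0 0.0015 -0.001 0.092 0")

```text
time: 12.45
ee_pos: [0.471, 0.3146, 0.1724]
eef_rot: [0.002, 1.0, -0.0, -0.0]
ft_force: [0.8, 0.3, -0.1]
width: 0.0155
grip_force: 25.0
```

>>> play_rows(increments="0 0 0 0 0 0.0005 0; 0 0 0 0 0 0.0005 0.3; 0 0 0 0 0 0.0005 0.5; 0 0 0 0 0 0.0005 0.8; 0 0 0 0 0 0.0005 1; 0 0 0 0 0 0.0005 1; 0 0 0 0 0 0.0005 1; 0 0 0 0 0 0.0005 1")

```text
time: 13.25
ee_pos: [0.4711, 0.3146, 0.1723]
eef_rot: [0.002, 1.0, -0.0, 0.0]
ft_force: [-0.3, -0.4, -0.5]
width: 0.0631
grip_force: 0.0
```

>>> play_rows(increments="0 0 0 0 0 0 1; 0 0 0 0 0 -0.02 1; 0 0 0 0 0 -0.055 1; 0 0 0 0 0 -0.095 1; 0 0 0 0 0 -0.135 1; 0 0 0 0 0 -0.175 1; 0 0 0 0 -0.04 -0.185 1; 0 0 0 -0.01 -0.085 -0.185 1")

```text
time: 14.05
ee_pos: [0.4795, 0.232, 0.3595]
eef_rot: [-0.001, 1.0, 0.001, 0.001]
ft_force: [1.0, -0.4, 0.7]
width: 0.0868
grip_force: 0.0
```

```bash
python3 - <<'E'
from h import *;from bench import *
np.set_printoptions(precision=4,suppress=True)
s=read_state();go(s,(.5,-.187,.36,95))
d={n:camera(n) for n in("scene","top","wrist")};pickle.dump((s,d),open("d2.pkl","wb"))
S=d["scene"];W=wcam(s,d["wrist"])
org=lambda r,g,b:(r>130)&(r-b>80)&(r-g>50)
d0=pickle.load(open("d0.pkl","rb"))
print(ends(comps(d0["scene"],(470,210,40,45),org)),ends(comps(S,(470,210,40,45),org)))
P=(.4715,.317,.231);print("wrist proj",proj(W,np.array(P)))
try:
  e=ends(comps(W,(330,120,200,160),org));print(e,[plane(W,e[i],z) for i in(0,1) for z in(.231,.118)])
except Exception as x:print(x)
E
```

```text
at 14.05 [0.4795 0.232  0.3595] yaw -179.9 F [ 1.  -0.4  0.7] w 0.0868 q [ 0.32  0.2  -1.    1.38  0.17  1.65  0.92]
(0.5, -0.187, 0.36, 95) turn [0.0039 0.0006 1.4853] shift [-0.0198 -0.419  -0.0013]
(array([497.3964, 218.7331]), array([477.6645, 239.417 ])) (array([497.2056, 218.5087]), array([477.7273, 239.5012]))
wrist proj [393.1509 177.0353]
(array([473.4512, 153.8667]), array([523.2299, 199.0943])) [array([0.4462, 0.4   , 0.231 ]), array([0.4648, 0.4604, 0.118 ]), array([0.4965, 0.4637, 0.231 ]), array([0.5332, 0.547 , 0.118 ])]
```

The brush stands exactly as it did at the start: its scene endpoints match to within 0.3 px. Moving to the lid.

>>> play_rows(increments="0 0 0.1 0 -0.03 0 1; 0 0 0.2 0 -0.06 0 1; 0 0 0.3 0 -0.09 0 1; 0 0 0.4 0 -0.12 0 1; 0 0 0.5 0 -0.15 0 1; 0 0 0.6 -0.01 -0.18 0 1; 0 0 0.7 -0.015 -0.21 0 1; 0 0 0.8 -0.02 -0.24 0 1")

```text
time: 15.0
ee_pos: [0.4996, -0.0107, 0.3573]
eef_rot: [0.393, 0.92, 0.0, 0.0]
ft_force: [1.0, 0.5, -0.1]
width: 0.0871
grip_force: 0.0
```

```bash
python3 - <<'E'
from h import *;from bench import *
s=read_state();go(s,(.5,-.187,.36,95))
E
```

```text
at 15.0 [ 0.4996 -0.0107  0.3573] yaw 133.74 F [ 1.   0.5 -0.1] w 0.0871 q [ 0.66  0.07 -0.76  1.47  0.05  1.63  0.66]
(0.5, -0.187, 0.36, 95) turn [0.     0.     0.6762] shift [-0.1276 -0.1216 -0.0027]
```

>>> play_rows(increments="0 0 0.1 -0.018 -0.017 0 1; 0 0 0.2 -0.036 -0.034 0 1; 0 0 0.3 -0.054 -0.052 0 1; 0 0 0.4 -0.073 -0.07 0 1; 0 0 0.5 -0.092 -0.088 0 1; 0 0 0.59 -0.111 -0.106 0 1; 0 0 0.676 -0.128 -0.122 0 1; 0 0 0.676 -0.128 -0.122 0 1")

```text
time: 15.8
ee_pos: [0.5, -0.1901, 0.3565]
eef_rot: [0.677, 0.736, -0.0, -0.0]
ft_force: [0.0, -0.5, 0.5]
width: 0.0872
grip_force: 0.0
```

```bash
python3 - <<'E'
from h import *;from bench import *
np.set_printoptions(precision=4,suppress=True)
s=read_state();go(s,(.5,-.187,.36,95))
c=camera("wrist");pickle.dump((s,c),open("w3.pkl","wb"));W=wcam(s,c)
cv2.imwrite("pics/w3.png",c["color"][:,:,::-1])
for y in(-.25,-.19,-.12):print(proj(W,np.array([.497,y,.194])))
E
```

```text
at 15.8 [ 0.5    -0.1901  0.3565] yaw 94.8 F [ 0.  -0.5  0.5] w 0.0872 q [ 0.8   0.14 -0.58  1.39  0.08  1.64  0.3 ]
(0.5, -0.187, 0.36, 95) turn [-0.0013 -0.0001 -0.0035] shift [ 0.0031  0.0002 -0.0035]
[309.4166 222.8061]
[313.319  176.5944]
[318.4045 116.3716]
```

View pics/w3.png

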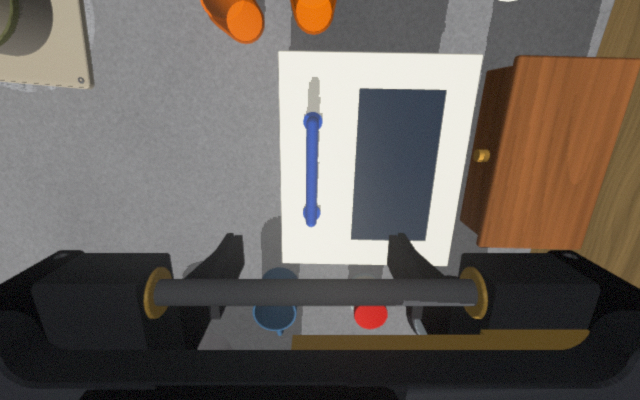

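The wrist view shows the blue bar nearly vertical from (313,118) to (311,224), with the steriliser lid square to the tool. That was my 11th picture, one over the limit of 10, so from here I'll only use numbers.

```bash
python3 - <<'E'
from h import *;from bench import *
np.set_printoptions(precision=4,suppress=True)
s,c=pickle.load(open("w3.pkl","rb"));W=wcam(s,c)
blu=lambda r,g,b:(b>90)&(b-r>60)&(b-g>40)
P=comps(W,(295,100,40,140),blu)
# bar middle section: rows between posts
Q=P[(P[:,1]>132)&(P[:,1]<203)]
rows=np.unique(Q[:,1]);cx=np.array([Q[Q[:,1]==r,0].mean() for r in rows]);f=np.polyfit(rows,cx,1)
y0,y1=P[:,1].min()-.5,P[:,1].max()+.5
print(y0,y1,f, [len(Q[Q[:,1]==r]) for r in rows[::15]])
a,b=[plane(W,(np.polyval(f,y),y),.194) for y in(y0,y1)]
print(a,b,(a+b)/2,"len",np.linalg.norm(a-b),"yaw of bar dir",np.degrees(np.arctan2(*(a-b)[[1,0]])))
for k in("scene","top"):
    pass
d=pickle.load(open("d0.pkl","rb"))
for n,bx in(("scene",(275,130,65,40)),("top",(310,210,70,25))):
    C=d[n];q=comps(C,bx,lambda r,g,b:(b>100)&(b-r>60));
    m=(a+b)/2;print(n,"proj mid",proj(C,m),"blob mean",q.mean(0),"ends proj",proj(C,a),proj(C,b))
m=(a+b)/2
go(s,(m[0],m[1],.179,np.degrees(np.arctan2(*(a-b)[[1,0]]))))
E
```

```text
112.5 226.5 [ -0.0103 313.0232] [10, 10, 10, 9, 9]
[ 0.4893 -0.1164  0.194 ] [ 0.499  -0.2549  0.194 ] [ 0.4942 -0.1857  0.194 ] len 0.13879842037837367 yaw of bar dir 94.00656272177062
scene proj mid [306.4508 148.3145] blob mean [303.0386 147.9399] ends proj [329.8389 157.8071] [283.7186 139.0881]
top proj mid [347.2135 223.0493] blob mean [347.1357 222.7035] ends proj [323.8239 224.1605] [370.506  221.9428]
at 15.8 [ 0.5    -0.1901  0.3565] yaw 94.8 F [ 0.  -0.5  0.5] w 0.0872 q [ 0.8   0.14 -0.58  1.39  0.08  1.64  0.3 ]
(np.float64(0.4941549721526791), np.float64(-0.18566104317177828), 0.179, np.float64(94.00656272177062)) turn [-0.0013 -0.0001  0.0139] shift [ 0.0049 -0.0053  0.1775]
```

>>> play_rows(increments="0 0 0.014 0.002 -0.005 0.03 1; 0 0 0.014 0.002 -0.005 0.065 1; 0 0 0.014 0.002 -0.005 0.1 1; 0 0 0.014 0.002 -0.005 0.13 1; 0 0 0.014 0.002 -0.005 0.155 1; 0 0 0.014 0.002 -0.005 0.17 1; 0 0 0.014 0.002 -0.005 0.176 1; 0 0 0.014 0.002 -0.005 0.176 1")

```text
time: 16.65
ee_pos: [0.4953, -0.1851, 0.1814]
eef_rot: [0.679, 0.734, 0.0, -0.0]
ft_force: [-0.9, -0.9, 0.0]
width: 0.0869
grip_force: 0.0
```

```bash
python3 - <<'E'
from h import *;from bench import *
np.set_printoptions(precision=4,suppress=True)
s=read_state();go(s,(.4945,-.19,.179,94))
E
```

```text
at 16.65 [ 0.4953 -0.1851  0.1814] yaw 94.43 F [-0.9 -0.9  0. ] w 0.0869 q [ 0.8   0.18 -0.59  1.71  0.1   1.28  0.27]
(0.4945, -0.19, 0.179, 94) turn [-0.0001 -0.0002  0.0075] shift [-0.0048 -0.0012  0.0024]
```

>>> play_rows(increments="0 0 0.007 -0.004 -0.001 0.002 1; 0 0 0.007 -0.004 -0.001 0.002 0; 0 0 0.007 -0.004 -0.001 0.002 0; 0 0 0.007 -0.004 -0.001 0.002 0; 0 0 0.007 -0.004 -0.001 0.002 0; 0 0 0.007 -0.004 -0.001 0.002 0; 0 0 0.007 -0.004 -0.001 0.002 0; 0 0 0.007 -0.004 -0.001 0.002 0", grip_force=20)

```text
time: 17.45
ee_pos: [0.4945, -0.1898, 0.1794]
eef_rot: [0.682, 0.731, -0.0, 0.0]
ft_force: [0.4, 0.0, -0.1]
width: 0.039
grip_force: 0.0
```

>>> play_rows(increments="0 0 0 0 0 0 0; 0 0 0 0 0 0 0; 0 0 0 0 0 0 0; 0 0 0 0 0 0 0; 0 0 0 0 0 0 0; 0 0 0 0 0 0 0")

```text
time: 18.05
ee_pos: [0.4945, -0.1899, 0.1794]
eef_rot: [0.682, 0.731, -0.0, 0.0]
ft_force: [0.4, -0.8, 0.5]
width: 0.0006
grip_force: 0.0
```

```bash
python3 - <<'E'
from h import *;from bench import *
np.set_printoptions(precision=4,suppress=True)
s=read_state();p=s["ee_pos"];r=np.hypot(.19,.079);a0=np.arctan2(.079,.19)
u=np.array([np.cos(np.radians(4)),np.sin(np.radians(4)),0])
ts=[]
for th in range(0,51,5):
    A=a0+np.radians(th);dx=.19-r*np.cos(A);dz=r*np.sin(A)-.079
    ts.append((*(p+dx*u+[0,0,dz]),94))
go(s,*[tuple(np.round(t,4)) for t in ts]);print(s["torque"],s["grip_force"])
E
```

```text
at 18.05 [ 0.4945 -0.1899  0.1794] yaw 93.95 F [ 0.4 -0.8  0.5] w 0.0006 q [ 0.81  0.18 -0.58  1.72  0.1   1.28  0.27]
(np.float64(0.4945), np.float64(-0.1899), np.float64(0.1794), np.float64(94.0)) turn [ 0.      0.0001 -0.0008] shift [-0.  0. -0.]
(np.float64(0.5021), np.float64(-0.1893), np.float64(0.1956), np.float64(94.0)) turn [ 0.      0.0001 -0.0008] shift [ 0.      0.0077 -0.0162]
(np.float64(0.511), np.float64(-0.1887), np.float64(0.2111), np.float64(94.0)) turn [ 0.      0.0001 -0.0008] shift [ 0.      0.0166 -0.0317]
(np.float64(0.5213), np.float64(-0.188), np.float64(0.2258), np.float64(94.0)) turn [ 0.      0.0001 -0.0008] shift [ 0.      0.0269 -0.0464]
(np.float64(0.5328), np.float64(-0.1872), np.float64(0.2396), np.float64(94.0)) turn [ 0.      0.0001 -0.0008] shift [ 0.      0.0384 -0.0602]
(np.float64(0.5455), np.float64(-0.1863), np.float64(0.2522), np.float64(94.0)) turn [ 0.      0.0001 -0.0008] shift [ 0.      0.0512 -0.0728]
(np.float64(0.5593), np.float64(-0.1853), np.float64(0.2638), np.float64(94.0)) turn [ 0.      0.0001 -0.0008] shift [ 0.0001  0.065  -0.0844]
(np.float64(0.5739), np.float64(-0.1843), np.float64(0.274), np.float64(94.0)) turn [ 0.      0.0001 -0.0008] shift [ 0.0001  0.0796 -0.0946]
(np.float64(0.5895), np.float64(-0.1832), np.float64(0.283), np.float64(94.0)) turn [ 0.      0.0001 -0.0008] shift [ 0.0001  0.0953 -0.1036]
(np.float64(0.6057), np.float64(-0.1821), np.float64(0.2906), np.float64(94.0)) turn [ 0.      0.0001 -0.0008] shift [ 0.0001  0.1115 -0.1112]
(np.float64(0.6225), np.float64(-0.1809), np.float64(0.2967), np.float64(94.0)) turn [ 0.      0.0001 -0.0008] shift [ 0.0001  0.1284 -0.1173]
[-0.034  -0.1009  0.0192] 0.0
```

The fingers closed to 0.6 mm, so the bar was missed. I'll check where the blue bar is now, numerically.

```bash
python3 - <<'E'
from h import *;from bench import *
np.set_printoptions(precision=4,suppress=True)
s=read_state();d={n:camera(n) for n in("scene","top","wrist")};pickle.dump((s,d),open("d3.pkl","wb"))
d0=pickle.load(open("d0.pkl","rb"));W=wcam(s,d["wrist"])
blu=lambda r,g,b:(b>90)&(b-r>60)&(b-g>40)
for n,bx in(("scene",(265,110,85,65)),("top",(300,190,90,50))):
    for C in(d0[n],d[n]):
        q=comps(C,bx,blu);print(n,len(q),q.mean(0),q.min(0),q.max(0))
    print("tcp",proj(d[n],s["ee_pos"]),"bar pred",proj(d[n],np.array([.4942,-.1857,.194])))
q=comps(W,(0,0,640,400),blu);print("wrist",len(q),q.mean(0),q.min(0),q.max(0))
for r in range(int(q[:,1].min()),int(q[:,1].max()),8):
    z=q[q[:,1]==r,0];print(r,len(z),z.min(),z.max(),end=" | ")
print()
for y in(-.255,-.19,-.12):print(proj(W,np.array([.4942-.07*(y+.1857),y,.194])))
print("tool axis pts at tcp & grasp",proj(W,s["ee_pos"]),proj(W,s["ee_pos"]+[0,0,.019]))
E
```

```text
scene 235 [303.2894 148.1106] [283. 138.] [327. 158.]
scene 91 [315.8681 152.8242] [303. 148.] [327. 158.]
tcp [305.3149 150.9684] bar pred [306.4295 148.3204]
top 199 [347.1357 222.7035] [324. 220.] [369. 227.]
top 56 [329.6786 223.75  ] [324. 222.] [337. 227.]
tcp [348.1105 223.5114] bar pred [347.2267 223.0345]
wrist 269 [313.9442 131.5576] [299. 121.] [333. 149.]
121 7 314.0 320.0 | 129 13 301.0 330.0 | 137 8 299.0 332.0 | 145 4 301.0 304.0 | 
[316.1664 327.0765]
[316.1969 242.837 ]
[316.2377 129.8909]
tool axis pts at tcp & grasp [316.0791 233.0647] [316.1703 245.7751]
```

```bash
python3 - <<'E'
from h import *
s,d=pickle.load(open("d3.pkl","rb"));im=d["wrist"]["color"].astype(int)
for r in range(115,262,7):
    m=(im[r,:,2]-im[r,:,0]>25);x=np.where(m)[0];x=x[(x>250)&(x<390)]
    print(r,x.min() if len(x) else None,x.max() if len(x) else None,len(x),im[r,[290,306,316,326,342]].tolist())
E
```

```text
115 None None 0 [[241, 239, 232], [176, 170, 162], [175, 172, 162], [173, 170, 163], [238, 237, 229]]
122 307 325 19 [[239, 238, 230], [148, 151, 152], [68, 82, 130], [120, 127, 141], [238, 237, 228]]
129 301 331 31 [[239, 238, 229], [76, 90, 138], [68, 74, 100], [67, 82, 132], [239, 238, 230]]
136 299 333 35 [[239, 238, 230], [73, 84, 118], [68, 84, 125], [66, 76, 105], [239, 238, 230]]
143 300 333 34 [[240, 238, 230], [76, 84, 116], [77, 91, 140], [73, 83, 118], [238, 236, 228]]
150 304 329 26 [[239, 238, 229], [75, 83, 113], [73, 85, 131], [71, 80, 114], [239, 238, 229]]
157 306 327 22 [[240, 240, 231], [78, 85, 115], [74, 86, 131], [74, 82, 117], [239, 238, 229]]
164 306 327 22 [[241, 240, 232], [76, 83, 113], [77, 88, 130], [70, 79, 111], [240, 238, 230]]
171 306 327 22 [[241, 239, 232], [81, 88, 116], [76, 90, 131], [78, 84, 116], [240, 238, 230]]
178 306 327 22 [[241, 239, 232], [79, 87, 115], [77, 90, 131], [81, 86, 118], [240, 238, 230]]
185 306 327 22 [[241, 239, 232], [80, 88, 116], [77, 89, 131], [76, 83, 115], [240, 238, 230]]
192 306 326 21 [[242, 240, 233], [86, 91, 11
[... 191 characters left out ...]
], [78, 90, 130], [84, 89, 117], [240, 238, 230]]
213 306 326 21 [[241, 241, 233], [85, 91, 117], [78, 89, 132], [80, 88, 114], [240, 240, 231]]
220 306 326 21 [[242, 240, 232], [84, 91, 115], [78, 87, 131], [79, 84, 112], [239, 238, 230]]
227 306 326 21 [[241, 241, 232], [84, 89, 115], [75, 88, 130], [87, 93, 116], [240, 238, 230]]
234 308 323 16 [[241, 240, 233], [67, 67, 70], [74, 85, 121], [70, 71, 68], [240, 237, 229]]
241 None None 0 [[242, 241, 233], [69, 67, 62], [70, 74, 83], [68, 63, 59], [240, 239, 231]]
248 None None 0 [[242, 241, 233], [66, 61, 61], [68, 69, 81], [62, 64, 59], [239, 238, 231]]
255 None None 0 [[60, 59, 57], [60, 58, 54], [62, 64, 67], [57, 59, 54], [60, 59, 58]]
```

```bash
python3 - <<'E'
from h import *;from bench import *
s=read_state();print(s["width"],s["grip_force"],s["ft_force"],s["torque"])
d=pickle.load(open("d3.pkl","rb"))[1];im=d["wrist"]["color"].astype(int)
for r in(232,236,240,244,248,252,258,264,270):print(r,[im[r,x].sum()//3 for x in range(276,360,4)], im[r,316].tolist())
E
```

```text
0.0004748909410336875 0.0 [ 0.96032542 -1.45543247  0.13485586] [-0.0363201  -0.07606104 -0.01475291]
232 [np.int64(239), np.int64(238), np.int64(237), np.int64(238), np.int64(237), np.int64(239), np.int64(232), np.int64(200), np.int64(91), np.int64(91), np.int64(94), np.int64(93), np.int64(89), np.int64(211), np.int64(235), np.int64(236), np.int64(236), np.int64(235), np.int64(236), np.int64(235), np.int64(235)] [72, 84, 126]
236 [np.int64(238), np.int64(238), np.int64(237), np.int64(237), np.int64(238), np.int64(237), np.int64(111), np.int64(68), np.int64(69), np.int64(66), np.int64(75), np.int64(67), np.int64(66), np.int64(66), np.int64(233), np.int64(235), np.int64(235), np.int64(236), np.int64(235), np.int64(236), np.int64(234)] [70, 73, 83]
240 [np.int64(238), np.int64(238), np.int64(237), np.int64(238), np.int64(238), np.int64(238), np.int64(85), np.int64(67), np.int64(69), np.int64(65), np.int64(75), np.int64(68), np.int64(65), np.int64(66), np.int64(197), np.int64(236), np.int64(236), np.int64(236), np.int64(237), np.int64(236), np.int64(235)] [72, 71, 83]
244 [np.int64(239)
[... 1191 characters left out ...]
64(59), np.int64(57), np.int64(58), np.int64(54), np.int64(56)] [61, 65, 72]
264 [np.int64(54), np.int64(56), np.int64(54), np.int64(57), np.int64(57), np.int64(55), np.int64(54), np.int64(52), np.int64(55), np.int64(55), np.int64(62), np.int64(51), np.int64(55), np.int64(55), np.int64(56), np.int64(54), np.int64(54), np.int64(58), np.int64(54), np.int64(54), np.int64(52)] [55, 58, 75]
270 [np.int64(50), np.int64(51), np.int64(50), np.int64(53), np.int64(51), np.int64(54), np.int64(76), np.int64(47), np.int64(49), np.int64(47), np.int64(71), np.int64(53), np.int64(48), np.int64(56), np.int64(64), np.int64(54), np.int64(49), np.int64(50), np.int64(48), np.int64(49), np.int64(49)] [55, 65, 95]
```

>>> play_rows(increments="0 0 0 0 0 0 0")

```text
time: 18.3
ee_pos: [0.4944, -0.1898, 0.1793]
eef_rot: [0.682, 0.731, -0.0, 0.0]
ft_force: [-0.5, -0.4, 0.3]
width: 0.0005
grip_force: 0.0
```

```bash
python3 - <<'E'
from h import *
np.set_printoptions(precision=4,suppress=True)
s3,c3=pickle.load(open("w3.pkl","rb"));W3=wcam(s3,c3)
s,d=pickle.load(open("d3.pkl","rb"));W=wcam(s,d["wrist"]);S=d["scene"]
for n,C,r0,r1 in(("w3",W3,108,140),("d3",W,118,165)):
    im=C["color"].astype(int)
    for r in range(r0,r1,2 if n=="w3" else 3):
        x=np.where(im[r,:,2]-im[r,:,0]>25)[0];x=x[(x>280)&(x<345)];print(n,r,len(x),x.min() if len(x) else 0,x.max() if len(x) else 0)
E
```

```text
w3 108 0 0 0
w3 110 0 0 0
w3 112 7 309 315
w3 114 13 306 318
w3 116 18 304 321
w3 118 18 304 321
w3 120 20 303 322
w3 122 20 303 322
w3 124 19 303 321
w3 126 18 304 321
w3 128 15 305 319
w3 130 12 306 317
w3 132 12 306 317
w3 134 12 306 317
w3 136 12 306 317
w3 138 12 306 317
d3 118 0 0 0
d3 121 15 309 323
d3 124 24 305 328
d3 127 29 302 330
d3 130 32 301 332
d3 133 35 299 333
d3 136 35 299 333
d3 139 35 299 333
d3 142 36 299 334
d3 145 33 300 332
d3 148 30 302 331
d3 151 24 305 328
d3 154 22 306 327
d3 157 22 306 327
d3 160 22 306 327
d3 163 22 306 327
```

```bash
python3 - <<'E'
from h import *
np.set_printoptions(precision=4,suppress=True)
s3,c3=pickle.load(open("w3.pkl","rb"));W3=wcam(s3,c3)
s,d=pickle.load(open("d3.pkl","rb"));W=wcam(s,d["wrist"]);S=d["scene"]
print("flange tri",tri(W3,(312.5,120.6),W,(316.4,136.3)))
print("flange plane .16",plane(W3,(312.5,120.6),.16),plane(W,(316.4,136.3),.16))
print("tcp z at w3",s3["ee_pos"],s["ee_pos"])
# lid corner (far left in view: col~279,row52 ; right 481,55) -> sizes
for z in(.16,.145,.13):
    a,b,e=[plane(W3,p,z) for p in((279.5,52),(481,56),(282,263))]
    print(z,a,b,e,np.linalg.norm(a-b),np.linalg.norm(a-e))
d0=pickle.load(open("d0.pkl","rb"))
P=comps(W3,(270,40,230,235),lambda r,g,b:(r>200)&(g>200)&(b>190));h=cv2.minAreaRect(P.astype(np.float32));print(h,cv2.boxPoints(h))
for n,q in(("scene bar",(306.1,148.1)),):
    print(n,tri(S,q,W3,(311.7,171)))
E
```

```text
flange tri (array([ 0.4904, -0.1271,  0.1594]), [np.float64(0.00011376722349886131), np.float64(0.00011376722349874442)])
flange plane .16 [ 0.4906 -0.1271  0.16  ] [ 0.4903 -0.1271  0.16  ]
tcp z at w3 [ 0.5    -0.1901  0.3565] [ 0.4945 -0.1899  0.1794]
0.16 [ 0.446  -0.0531  0.16  ] [ 0.6809 -0.0376  0.16  ] [ 0.4628 -0.3299  0.16  ] 0.23543754699705235 0.2773795360773045
0.145 [ 0.4441 -0.051   0.145 ] [ 0.6883 -0.0349  0.145 ] [ 0.4616 -0.3387  0.145 ] 0.24465619300791355 0.2882404365002331
0.13 [ 0.4423 -0.0489  0.13  ] [ 0.6956 -0.0322  0.13  ] [ 0.4604 -0.3475  0.13  ] 0.2538748390187748 0.2991013369231618
((378.1868896484375, 158.450927734375), (204.05615234375, 211.68873596191406), 0.9992436170578003) [[274.3285 262.4999]
 [278.0202  50.8434]
 [482.0453  54.4019]
 [478.3536 266.0585]]
scene bar (array([ 0.495 , -0.1844,  0.1961]), [np.float64(0.001548643543621666), np.float64(0.0015486435436217845)])
```

```bash
python3 - <<'E'
from h import *
np.set_printoptions(precision=4,suppress=True)
s,d=pickle.load(open("d3.pkl","rb"));W=wcam(s,d["wrist"])
for y in(-.1804,-.1898):
  for z in(.179,.186,.194,.201,.21,.22):print(y,z,proj(W,np.array([.4942,y,z])))
s2,c2=pickle.load(open("w2.pkl","rb"))
im=c3=pickle.load(open("w3.pkl","rb"))[1]["color"].astype(int)
for r in range(225,252,3):print(r,[int(im[r,x].sum()//3) for x in list(range(228,250,2))+list(range(384,406,2))])
E
```

```text
-0.1804 0.179 [316.6765 219.9523]
-0.1804 0.186 [316.7291 223.9709]
-0.1804 0.194 [316.7937 228.9152]
-0.1804 0.201 [316.8548 233.5849]
-0.1804 0.21 [316.9403 240.1226]
-0.1804 0.22 [317.046 248.199]
-0.1898 0.179 [315.7039 232.7309]
-0.1898 0.186 [315.7228 237.1236]
-0.1898 0.194 [315.746  242.5223]
-0.1898 0.201 [315.768  247.6153]
-0.1898 0.21 [315.7986 254.7362]
-0.1898 0.22 [315.8364 263.5176]
225 [139, 142, 142, 144, 143, 143, 143, 138, 142, 142, 147, 80, 82, 81, 81, 80, 83, 80, 79, 77, 77, 78]
228 [142, 146, 145, 146, 144, 143, 144, 143, 142, 143, 139, 83, 81, 82, 83, 81, 81, 81, 78, 82, 77, 78]
231 [141, 141, 143, 142, 147, 143, 143, 144, 147, 143, 138, 85, 84, 80, 83, 79, 82, 81, 78, 79, 79, 80]
234 [50, 48, 53, 125, 125, 126, 125, 132, 146, 141, 144, 82, 85, 81, 76, 75, 76, 74, 52, 48, 47, 51]
237 [42, 45, 49, 48, 50, 52, 52, 91, 143, 141, 143, 82, 82, 76, 50, 51, 52, 54, 48, 51, 52, 49]
240 [43, 44, 48, 48, 49, 47, 50, 85, 139, 138, 140, 178, 164, 124, 53, 55, 52, 52, 51, 49, 46, 51]
243 [49, 47, 49, 49, 46, 46, 49, 64, 138, 141, 145, 233, 233, 161, 52, 47, 52, 51, 50, 51, 45, 42]
246 [48, 44, 49, 46, 49, 44, 47, 60, 132, 141, 135, 234, 232, 111, 45, 54, 51, 52, 49, 47, 47, 47]
249 [47, 43, 45, 47, 48, 49, 43, 51, 134, 144, 141, 234, 232, 101, 51, 53, 45, 50, 48, 47, 53, 49]
```

>>> play_rows(increments="0 0 0 0 0 0 0.5; 0 0 0 0 0 0 0.5; 0 0 0 0 0 0 0.5; 0 0 0 0 0 0 0.5; 0 0 0 0 0 0 0.5; 0 0 0 0 0 0 0.5; 0 0 0 0 0 0.005 0.5; 0 0 0 0 0 0.01 0.5")

```text
time: 19.1
ee_pos: [0.4945, -0.1899, 0.1689]
eef_rot: [0.682, 0.731, -0.0, 0.0]
ft_force: [-0.6, -0.7, 0.1]
width: 0.0429
grip_force: 0.0
```

```bash
python3 - <<'E'
from h import *;from bench import *
np.set_printoptions(precision=4,suppress=True)
s=read_state();go(s);c=camera("wrist");pickle.dump((s,c),open("w4.pkl","wb"));im=c["color"].astype(int)
for r in range(205,262,4):
    x=np.where(im[r,:,2]-im[r,:,0]>25)[0];x=x[(x>280)&(x<345)]
    print(r,(len(x),x.min(),x.max()) if len(x) else 0,[int(im[r,x].sum()//3) for x in range(260,376,5)])
E
```

```text
at 19.1 [ 0.4945 -0.1899  0.1689] yaw 93.95 F [-0.6 -0.7  0.1] w 0.0429 q [ 0.8   0.19 -0.58  1.73  0.11  1.25  0.26]
205 (23, np.int64(305), np.int64(327)) [238, 238, 237, 238, 237, 238, 238, 236, 237, 115, 120, 123, 119, 107, 235, 236, 236, 236, 236, 235, 235, 236, 234, 234]
209 (23, np.int64(305), np.int64(327)) [236, 238, 237, 238, 237, 236, 237, 237, 237, 117, 118, 126, 117, 108, 237, 236, 236, 235, 236, 235, 235, 234, 235, 235]
213 (23, np.int64(305), np.int64(327)) [237, 238, 238, 237, 238, 238, 237, 237, 237, 113, 119, 124, 122, 106, 233, 236, 235, 235, 234, 236, 234, 235, 235, 235]
217 (23, np.int64(305), np.int64(327)) [236, 238, 236, 238, 237, 237, 237, 237, 238, 111, 116, 122, 122, 108, 233, 236, 236, 235, 235, 236, 235, 235, 235, 236]
221 (23, np.int64(305), np.int64(327)) [237, 237, 236, 237, 237, 237, 237, 238, 238, 109, 116, 123, 119, 107, 233, 236, 236, 236, 236, 235, 233, 235, 236, 234]
225 (23, np.int64(305), np.int64(327)) [238, 238, 238, 237, 239, 238, 238, 238, 238, 119, 111, 123, 117, 109, 237, 236, 237, 236, 236, 235, 236, 235, 235, 235]
229 (23, np.int64(305)
[... 660 characters left out ...]
, 207, 238, 238, 237, 237, 119, 113, 124, 118, 105, 236, 237, 235, 235, 227, 64, 68, 65, 77, 233]
249 (23, np.int64(305), np.int64(327)) [55, 59, 64, 66, 180, 237, 237, 238, 237, 133, 112, 125, 117, 98, 237, 236, 236, 237, 221, 66, 64, 60, 59, 233]
253 (23, np.int64(305), np.int64(327)) [58, 57, 63, 61, 173, 237, 237, 237, 237, 133, 110, 123, 117, 102, 236, 236, 236, 235, 216, 65, 63, 66, 60, 93]
257 (22, np.int64(305), np.int64(326)) [55, 60, 57, 62, 159, 236, 237, 237, 238, 133, 113, 122, 115, 101, 235, 237, 237, 235, 218, 63, 62, 62, 60, 57]
261 (22, np.int64(305), np.int64(326)) [52, 61, 60, 58, 152, 237, 238, 237, 237, 131, 112, 122, 117, 98, 236, 235, 236, 236, 217, 60, 63, 58, 55, 52]
```

>>> play_rows(increments="0 0 0 0 0 0.003 0.5; 0 0 0 0 0 0.006 0.5; 0 0 0 0 0 0.008 0.5; 0 0 0 0 0 0.01 0.5; 0 0 0 0 0 0.011 0.5; 0 0 0 0 0 0.012 0.5")

```text
time: 19.75
ee_pos: [0.4945, -0.1899, 0.1573]
eef_rot: [0.682, 0.731, -0.0, 0.0]
ft_force: [-0.1, 0.2, 0.8]
width: 0.0437
grip_force: 0.0
```

>>> play_rows(increments="0 0 0 0 0 0.002 0.5; 0 0 0 0 0 0.004 0.5; 0 0 0 0 0 0.006 0.5; 0 0 0 0 0 0.007 0.5; 0 0 0 0 0 0.007 0.5")

```text
time: 20.25
ee_pos: [0.4944, -0.1898, 0.1502]
eef_rot: [0.682, 0.731, -0.0, -0.0]
ft_force: [0.6, -0.3, 0.1]
width: 0.0436
grip_force: 0.0
```

>>> play_rows(increments="0 0 0 0 0 0 0; 0 0 0 0 0 0 0; 0 0 0 0 0 0 0; 0 0 0 0 0 0 0; 0 0 0 0 0 0 0; 0 0 0 0 0 0 0; 0 0 0 0 0 0 0; 0 0 0 0 0 0 0")

```text
time: 21.05
ee_pos: [0.495, -0.1898, 0.1505]
eef_rot: [0.682, 0.731, 0.0, 0.0]
ft_force: [6.1, -0.5, -2.2]
width: 0.0135
grip_force: 20.0
```

```bash
python3 - <<'E'
from h import *;from bench import *
np.set_printoptions(precision=4,suppress=True)
s=read_state();go(s);print(s["width"],s["grip_force"],s["torque"])
E
```

```text
at 21.05 [ 0.495  -0.1898  0.1505] yaw 93.96 F [ 6.1 -0.5 -2.2] w 0.0135 q [ 0.8   0.21 -0.58  1.75  0.12  1.22  0.26]
0.013465849292712904 20.00858947983943 [-0.1053 -1.1975 -0.051 ]
```

The bar is gripped: opening 13.5 mm, 20 N. Now swinging the lid up along its arc.

>>> play_rows(increments="0 0 0 0 0.0037 -0.008 0; 0 0 0 0 0.0077 -0.0162 0; 0 0 0 0 0.0166 -0.0317 0; 0 0 0 0 0.0269 -0.0464 0; 0 0 0 0 0.0384 -0.0602 0; 0 0 0 0 0.0384 -0.0602 0")

```text
time: 21.65
ee_pos: [0.5323, -0.1874, 0.2122]
eef_rot: [0.682, 0.731, -0.001, -0.001]
ft_force: [-10.3, 0.3, 6.1]
width: 0.0137
grip_force: 20.0
```

```bash
cat > lid.py <<'E'
from h import *;from bench import *
np.set_printoptions(precision=4,suppress=True)
s=read_state();go(s);print("F",s["ft_force"],s["torque"],s["grip_force"])
p0=np.array([.4947,-.1898,.1504]);u=np.array([np.cos(np.radians(4)),np.sin(np.radians(4)),0])
v=s["ee_pos"]-p0;dx=v@u;dz=v[2];A=np.arctan2(.079+dz,.19-dx);r=np.hypot(.079+dz,.19-dx)
a0=np.arctan2(.079,.19);print("angle",np.degrees(A-a0),"r",r,"(.2058)")
R=np.hypot(.19,.079)
for th in(25,30,35,40,45,50):
    B=a0+np.radians(th);print(th,"tool y",(.19-R*np.cos(B)-dx).round(4),"tool z",-(R*np.sin(B)-.079-dz).round(4))
E
python3 lid.py
```

```text
at 21.65 [ 0.5323 -0.1874  0.2122] yaw 93.94 F [-10.3   0.3   6.1] w 0.0137 q [ 0.76  0.24 -0.59  1.58  0.14  1.36  0.22]
F [-10.3259   0.3416   6.0547] [ 0.0516  2.1521 -0.0503] 20.003437399864197
angle 20.165887701713586 r 0.2074682252143097 (.2058)
25 tool y 0.0136 tool z -0.0111
30 tool y 0.0273 tool z -0.0226
35 tool y 0.042 tool z -0.0329
40 tool y 0.0576 tool z -0.0418
45 tool y 0.0739 tool z -0.0494
50 tool y 0.0908 tool z -0.0555
```

>>> play_rows(increments="0 0 0 0 0.0125 -0.0125 0; 0 0 0 0 0.026 -0.024 0; 0 0 0 0 0.0407 -0.0343 0; 0 0 0 0 0.0563 -0.0432 0; 0 0 0 0 0.0563 -0.0432 0")

```text
time: 22.15
ee_pos: [0.5893, -0.1839, 0.256]
eef_rot: [0.682, 0.731, -0.001, 0.0]
ft_force: [-8.8, -1.2, 12.7]
width: 0.0129
grip_force: 20.0
```

```bash
python3 lid.py
```

```text
at 22.15 [ 0.5893 -0.1839  0.256 ] yaw 93.93 F [-8.8 -1.2 12.7] w 0.0129 q [ 0.67  0.35 -0.59  1.37  0.19  1.48  0.17]
F [-8.7824 -1.1723 12.6568] [-0.2033  1.8384  0.0133] 20.000729262828827
angle 40.15341491194754 r 0.20772332902546442 (.2058)
25 tool y -0.0436 tool z 0.0327
30 tool y -0.0299 tool z 0.0212
35 tool y -0.0152 tool z 0.0109
40 tool y 0.0004 tool z 0.002
45 tool y 0.0167 tool z -0.0056
50 tool y 0.0336 tool z -0.0117
```

>>> play_rows(increments="0 0 0 0 -0.001 -0.002 0; 0 0 0 0 0.0075 -0.006 0; 0 0 0 0 0.0155 -0.0095 0; 0 0 0 0 0.024 -0.013 0; 0 0 0 0 0.0325 -0.0155 0; 0 0 0 0 0.0325 -0.0155 0; 0 0 0 0 0.0325 -0.0155 0")

```text
time: 22.85
ee_pos: [0.6225, -0.1816, 0.2704]
eef_rot: [0.682, 0.731, 0.0, 0.001]
ft_force: [-3.8, -2.9, 6.3]
width: 0.0133
grip_force: 20.0
```

```bash
python3 lid.py; python3 - <<'E'
from h import *;from bench import *
d={n:camera(n) for n in("scene","top")};pickle.dump(d,open("d4.pkl","wb"))
u=np.array([np.cos(np.radians(4)),np.sin(np.radians(4)),0]);v=np.array([-u[1],u[0],0])
H=np.array([.4947,-.187,.115])+.19*u
th=np.radians(50)
# predicted front edge corners of the lid (x -232 from hinge, z +45 top / 0 bottom) for several angles vs picture
for t in(45,50,55):
    t=np.radians(t)
    pt=lambda x,z,y:H+u*(x*np.cos(t)+z*np.sin(t))+v*y+np.array([0,0,-x*np.sin(t)+z*np.cos(t)])
    for n in d:print(n,round(np.degrees(t)),"L",[proj(d[n],pt(x,z,.14)).round(1).tolist() for x,z in((-.232,.045),(-.232,0),(0,.045))],"R",[proj(d[n],pt(x,z,-.14)).round(1).tolist() for x,z in((-.232,.045),(-.232,0),(0,.045))])
im=d["scene"]["color"];q=comps(d["scene"],(200,60,200,220),lambda r,g,b:(r>215)&(g>210)&(b>200))
print(len(q),cv2.approxPolyDP(cv2.convexHull(q.astype(np.int32)),4,True)[:,0].tolist())
E
```

```text
at 22.85 [ 0.6225 -0.1816  0.2704] yaw 93.93 F [-3.8 -2.9  6.3] w 0.0133 q [ 0.62  0.42 -0.58  1.25  0.23  1.53  0.14]
F [-3.8478 -2.9107  6.2562] [-0.6513  0.6679  0.0065] 20.001530349254608
angle 50.13150638965572 r 0.20845253936489555 (.2058)
25 tool y -0.0769 tool z 0.0471
30 tool y -0.0631 tool z 0.0356
35 tool y -0.0484 tool z 0.0253
40 tool y -0.0328 tool z 0.0164
45 tool y -0.0165 tool z 0.0088
50 tool y 0.0003 tool z 0.0027
scene 45 L [[346.1, 158.6], [351.3, 156.2], [315.3, 246.2]] R [[241.5, 116.5], [250.6, 116.0], [219.8, 201.9]]
top 45 L [[298.4, 198.9], [299.2, 212.4], [297.8, 157.2]] R [[402.8, 194.2], [400.9, 207.7], [385.2, 153.6]]
scene 50 L [[343.0, 161.7], [348.9, 157.6], [314.8, 247.5]] R [[236.8, 118.6], [246.5, 116.5], [219.5, 203.2]]
top 50 L [[298.0, 191.7], [298.9, 206.3], [297.8, 156.6]] R [[403.3, 187.0], [401.7, 201.6], [385.0, 153.0]]
scene 55 L [[339.6, 165.6], [346.2, 159.7], [314.4, 248.8]] R [[231.8, 121.6], [242.2, 117.8], [219.3, 204.5]]
top 55 L [[297.6, 184.1], [298.5, 199.6], [297.8, 156.2]] R [[403.5, 179.4], [402.3, 194.9], [384.7, 152.6]]
2685 [[312, 249], [219, 205], [237, 119], [254, 126], [324, 210]]
```

The lid corner in the scene sits at (237,119), against (236.8,118.6) predicted for 50°. I'll do a final hold and check that everything else is unmoved.

>>> play_rows(increments="0 0 0 0 0 0 0; 0 0 0 0 0 0 0; 0 0 0 0 0 0 0; 0 0 0 0 0 0 0; 0 0 0 0 0 0 0")

```text
time: 23.45
ee_pos: [0.6222, -0.1816, 0.2704]
eef_rot: [0.683, 0.731, 0.0, 0.001]
ft_force: [-3.3, -3.2, 5.9]
width: 0.0136
grip_force: 20.0
```

```bash
python3 lid.py | head -3; python3 - <<'E'
from h import *
d0=pickle.load(open("d0.pkl","rb"));d=pickle.load(open("d4.pkl","rb"))
for n,bx in(("bottle",(362,228,40,48)),("brush+stand",(448,215,55,62)),("full",(432,272,42,46)),("tin",(398,192,38,46)),("bowl",(330,280,50,48)),("mill",(392,304,34,36)),("jam",(190,150,35,40)),("mug",(215,105,42,45))):
    x,y,w,h=bx;a,b=[cv2.GaussianBlur(q["scene"]["color"][y:y+h,x:x+w],(3,3),0).astype(int) for q in(d0,d)]
    print(n,"changed px frac",(np.abs(a-b).max(2)>40).mean().round(3))
E
```

```text
at 23.45 [ 0.6222 -0.1816  0.2704] yaw 93.92 F [-3.3 -3.2  5.9] w 0.0136 q [ 0.62  0.42 -0.58  1.25  0.23  1.53  0.14]
F [-3.2723 -3.2461  5.8619] [-0.6218  0.6282 -0.0075] 20.001325607299805
angle 50.06037496348761 r 0.2084499685737732 (.2058)
bottle changed px frac 0.064
brush+stand changed px frac 0.066
full changed px frac 0.391
tin changed px frac 0.003
bowl changed px frac 0.049
mill changed px frac 0.047
jam changed px frac 0.017
mug changed px frac 0.407
```

```bash
python3 - <<'E'
from h import *
D={"d0":pickle.load(open("d0.pkl","rb")),"d1":pickle.load(open("d1.pkl","rb"))[1],"d2":pickle.load(open("d2.pkl","rb"))[1],"d4":pickle.load(open("d4.pkl","rb"))}
for k,d in D.items():
    for n,bx in(("scene",(425,265,60,60)),("top",(170,165,45,40))):
        im=d[n]["color"];h=cv2.cvtColor(im,cv2.COLOR_RGB2HSV);x,y,w,hh=bx;q=h[y:y+hh,x:x+w]
        m=(abs(q[...,0].astype(int)-27)<6)&(q[...,1]>150);ys,xs=np.where(m);print(k,n,len(xs),xs.mean()+x if len(xs) else 0,ys.mean()+y if len(xs) else 0,"mean bright",im[y:y+hh,x:x+w].mean().round(1))
E
```

```text
d0 scene 380 455.5421052631579 291.3184210526316 mean bright 117.9
d0 top 195 189.9025641025641 182.6102564102564 mean bright 148.2
d1 scene 383 455.54830287206266 291.3289817232376 mean bright 121.0
d1 top 104 185.65384615384616 184.23076923076923 mean bright 135.9
d2 scene 383 455.5744125326371 291.266318537859 mean bright 120.4
d2 top 175 190.81714285714287 181.8857142857143 mean bright 119.9
d4 scene 380 455.5684210526316 291.2631578947368 mean bright 98.1
d4 top 185 190.16216216216216 182.4972972972973 mean bright 126.1
```

The full bottle hasn't moved: its collar centroid is the same and only a shadow changed around it. The mug's region is covered by the raised lid. Handing in.

```bash
python3 -c "
from bench import *
print(close_job())"
```

```text
the job is handed in; nothing more can be done
None
```

The bottle got two full scrubs, the brush is back upright in its stand, and the lid is held at about 50° (first grip on its bar missed); the other items I could check hadn't moved, the mug was hidden by the lid, and I viewed 11 pictures, one over the limit of 10.

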